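# Nudge the check disc into the analyser's pocket and press it to start the self-check

## Task

Nudge the orange check disc across the analyser's white deck (the blue rail guides it), gently and without gripping or lifting it, until it drops into the round pocket. Then press down on its top until the sprung seat is down, hold it there for at least half a second, and let it come back up, leaving it level in the pocket. Leave the grey blank disc and everything else where they are, and never load the check disc with more than 18 N.

Things in the scene. Friction and masses are not known exactly. Their poses are not given: they have to be found in the camera images.
- check_disc_center (a point): centre (half-way up) of the check disc: loose, slippery polished steel disc (friction about 0.25), orange top and band, 44 mm diameter, 20 mm high, 60 to 125 g, flat on the white deck 95 to 145 mm from the rail's middle towards either end, its centre 29 to 57 mm from the rail's face. z is up; yaw means nothing. Delicate: over 18 N from the robot, or any grip, spoils it. 
- blank_disc_center (a point): centre of the grey-topped blank disc, same size and shape as the check disc, on the deck at the other end (beyond the pocket). To be left where it is.
- rail_mid (a point): middle of the blue rail's face, at deck level. x points square into the rail (away from the deck and robot), y along the rail, z up. The flat white deck, 30 mm above the table, reaches from x = -95 mm to the rail's face at x = 0 and 200 mm along y each way. The rail stands 13 mm above the deck, 18 mm thick; behind it a low white housing, 26 mm above the deck. All fixed.
- pocket_zone (a point): middle of the strip of deck that holds the pocket, 22.5 mm from the rail's face; axes as the rail's. The pocket is one round hole, 48 mm wide, dark steel floor 4 mm down. The deck plate is shifted by an unmeasured amount: the pocket's centre is at this point's y -30 to +30 mm, x 0; find it by eye or feel. A disc slid along the rail falls in and stops against the pocket's far wall.
- check_disc: the check disc, origin at the centre of its underside, 10 mm below its centre. On the deck its underside is at deck level, in the pocket 4 mm lower. The pocket's floor is a sprung seat: pressed, it starts to sink at about 2 N and reaches a hard stop 3.5 mm lower at about 6 N; it comes back up when released.
- jar_a: bystander: clear specimen jar with blue cap, 40 mm diameter, 60 mm tall, on the table; origin under its centre
- jar_b: bystander: amber specimen jar with blue cap, 40 mm diameter, 60 mm tall, on the table; origin under its centre
- marker: bystander: white-barrelled marker pen lying on the table, 130 mm long along its x, 19 mm thick; origin under its middle
- cassette_a: bystander: white test cassette flat on the table, 70 x 45 x 8 mm; origin under its centre
- cassette_b: bystander: white test cassette flat on the table, 70 x 45 x 8 mm; origin under its centre
- dropper: bystander: small white bottle with red cap, 28 mm diameter, 55 mm tall; origin under its centre

How it is judged:
On the way, in this order (a step that is already met when the one before it is completed fails the run):
1. the check disc has dropped into the pocket: level, 4 mm below deck level, at rest (x of check_disc_center in the frame of rail_mid between -0.0265 and -0.0185 m and y of check_disc_center in the frame of rail_mid between -0.036 and 0.036 m and angle between check_disc_center's own z axis and vertical below 0.06 rad and z of check_disc_center in the frame of rail_mid between 0.0042 and 0.0078 m and linear speed of check_disc below 0.02 m/s), for 0.2 s.
2. the check disc is pressed down on its sprung seat by at least 2.5 mm for half a second (x of check_disc_center in the frame of rail_mid between -0.0265 and -0.0185 m and y of check_disc_center in the frame of rail_mid between -0.036 and 0.036 m and angle between check_disc_center's own z axis and vertical below 0.06 rad and z of check_disc_center in the frame of rail_mid below 0.0035 m), for 0.5 s.
At the end, for the whole second after the job is handed in: The check disc sits in the pocket, level within 0.06 rad, its centre within 4 mm of the pocket's line along the rail and 4.2 to 7.8 mm above deck level (seat back up), released and at rest; the blank disc and the bystanders are within 15 mm of where they began (x of check_disc_center in the frame of rail_mid between -0.0265 and -0.0185 m and y of check_disc_center in the frame of rail_mid between -0.036 and 0.036 m and angle between check_disc_center's own z axis and vertical below 0.06 rad and z of check_disc_center in the frame of rail_mid between 0.0042 and 0.0078 m and linear speed of check_disc below 0.01 m/s and contact force between the fingers and check_disc below 0.1 N and distance of each of blank_disc_center, jar_a, jar_b, marker, cassette_a, cassette_b, dropper from where it was at the start of the episode below 0.015 m); the robot touches nothing.
It fails at once if the robot loads the check disc with more than 18 N (contact force between any of the fingers, the arm and check_disc above 18 N).
It fails at once if the check disc is lifted more than 6 mm off the deck (z of check_disc_center in the frame of rail_mid above 0.016 m).
It fails at once if the blank disc or a bystander is displaced by more than 15 mm (distance of any of blank_disc_center, jar_a, jar_b, marker, cassette_a, cassette_b, dropper from where it was at the start of the episode above 0.015 m).
It also fails if it takes over 64 s, if anything falls off the work surface, if the arm or the gripper's body presses on something with over 40 N, if the wrist force passes 120 N, or if a joint passes its speed limit or range.

## Robot

A 7-joint arm with a two-finger parallel gripper is mounted at the origin on the work surface. World frame = base frame: x ahead of the robot, y to its left, z up, the work surface at z = 0. Lengths are in m, angles in rad, forces in N, time in s.
With the tool pointing down it reaches from about 0.425 to 0.875 m from the base axis. Payload 8.4 kg.
Tool frame: the origin (TCP) lies midway between the tips of the shut fingers; the grasp point (between the pads) lies 19 mm behind it; z points along the fingers, y is the direction in which the jaws open and shut (so a half turn about z gives the same grasp; the last joint's range is limited). The gripper opens to 85 mm and grips with 20 to 120 N. Pads are 22 mm wide; open, the fingers measure 114 mm over their backs; the gripper's body (76 mm by 85 mm) begins 54 mm behind the grasp point. The pads swing forward as they close: fully open they stand 13 mm farther back than shut.
Start: joints at [1.033, 0.333, 0.04, 1.465, -0.013, 1.343, -0.059], TCP at [0.276, -0.588, 0.231] pointing down, gripper open.
Joint ranges: [-2.58, 2.58], [-0.38, 2.09], [-1.3, 1.39], [0.25, 2.4], [-1.5, 4.64], [0.08, 2.09], [-2.65, 2.65]. Speed limits (rad/s): [2.22, 2.22, 2.79, 2.79, 3.14, 3.14, 3.14].

## Interface

Orientations are given as a rotation vector (axis times angle).
In Python, from bench import env gives the robot as it stands. Calls block until the motion is done:
- env.move_ptp(position, orientation): joint-space move of the TCP to a pose.
- env.movel(position, ori=None, feed=0.15): straight line of the TCP; ori=None keeps the orientation; feed is the mean speed in m/s.
- env.move_j(angles): joint-space move.
- env.command_gripper(opening): opening from 0.0 (shut) to 1.0 (fully open); the grip force is fixed at half the most; returns when the fingers have stopped.
- env.wait(seconds).
- env.ik(position, orientation): joint angles nearest the present ones, or None.
- env.get_obs(): the state.
- env.grab_frame(name): name is "side" or "top" or "wrist"; returns the picture (384x512x3 uint8, red, green, blue); there is no depth.
- env.camera_params(name): a dict with "camera_matrix" (3x3 intrinsics, pixels), "D" ([k1, k2, p1, p2, k3] as OpenCV has them; the pictures are not rectified), "world_from_camera" (4x4, takes a point from camera to world coordinates); the wrist camera has in their place "hand_eye" (4x4, takes a point from camera to tool coordinates, whose origin is the TCP and whose axes are the flange's). Camera axes: x right, y up, looking along -z (the intrinsics and any distortion apply to the point x, -y, -z); pixel columns grow to the right and rows downward; lengths in m; the calibration is good to about 2 mm. A picture is of the moment at which its call begins: read the wrist's pose just before it. camera_params takes no time and is no camera call.
A pose or a line that the arm cannot do raises env.PlanningError and nothing moves.
- env.hand_in(): hands the job in, once; it reports no verdict.
The state is a dict: "t": time; "joint_pos": joint angles; "dq": joint speeds; "tau": joint torques, N m; "eef_pos": TCP position; "eef_rot": TCP orientation; "contact_force": force on the tool from outside, world axes, zero at the start; "wrist_torque": the same for the moment, N m; "gripper_width": opening from 0.0 (shut) to 1.0 (fully open).
Only numpy, scipy, OpenCV 4.12 (cv2) and the standard library are available. Lean on these libraries where they do the work, as an engineer would, in place of code of your own. Each camera call takes 0.05 s, during which the arm holds its last target. There are 200 camera calls.

## Working session

There is one attempt and no reset: what is moved stays moved. The work goes in short steps, each a Python script; the robot and the scene stay as the last script left them, time stands still between calls to the robot, and variables do not carry over. Pictures are saved under pics/ and viewed, about 8 in all and at most 12, crops included, and the job is handed in when it is done.

```bash
ls; mkdir -p pics; python3 - <<'E'
from bench import env
import cv2,numpy as np
o=env.get_obs();print(o['t'],o['eef_pos'],o['eef_rot'],o['contact_force'])
for n in("side","top"):
    cv2.imwrite(f"pics/{n}0.png",env.grab_frame(n)[:,:,::-1]);p=env.camera_params(n);print(n,p)
print(env.camera_params("wrist"))
E
```

```text
pics
0.0 [ 0.27594164 -0.58803483  0.23045523] [-3.06481836e+00 -6.83424312e-01  7.18423558e-04] [0.1463534  0.18146065 0.06420164]
side {'camera_matrix': array([[464.35387307,   0.        , 251.62392329],
       [  0.        , 464.35387307, 189.26192642],
       [  0.        ,   0.        ,   1.        ]]), 'D': array([0.0546298, 0.       , 0.       , 0.       , 0.       ]), 'world_from_camera': array([[-0.72232744,  0.4322357 , -0.53982902, -0.17227447],
       [-0.69139483, -0.43477038,  0.57701638,  0.69929076],
       [ 0.01470541,  0.79002976,  0.6128921 ,  0.80611615],
       [ 0.        ,  0.        ,  0.        ,  1.        ]])}
top {'camera_matrix': array([[394.02007726,   0.        , 260.04575556],
       [  0.        , 394.02007726, 188.87003232],
       [  0.        ,   0.        ,   1.        ]]), 'D': array([-0.02365675,  0.        ,  0.        ,  0.        ,  0.        ]), 'world_from_camera': array([[-0.01917179,  0.98837369, -0.15083069,  0.30266726],
       [-0.9997402 , -0.01709088,  0.0150807 ,  0.0203371 ],
       [ 0.01232754,  0.15108063,  0.98844457,  1.36061339],
       [ 0.        ,  0.        ,  0.        ,  1.        ]])}
{'camera_matrix': array([[292.14522652,   0.        , 256.22387102],
       [  0.        , 292.14522652, 187.90839531],
       [  0.        ,   0.        ,   1.        ]]), 'D': array([-0.06229275,  0.        ,  0.        ,  0.        ,  0.        ]), 'hand_eye': array([[-8.89111507e-04,  9.59855556e-01,  2.80493353e-01,
         7.19216377e-02],
       [ 9.99999595e-01,  8.15241980e-04,  3.80032546e-04,
         5.45649223e-04],
       [ 1.36106394e-04,  2.80493578e-01, -9.59855893e-01,
        -1.42433246e-01],
       [ 0.00000000e+00,  0.00000000e+00,  0.00000000e+00,
         1.00000000e+00]])}
```

```bash
python3 -c "
import cv2
a=cv2.imread('pics/top0.png');cv2.imwrite('pics/top0b.png',cv2.resize(a,(800,600),interpolation=cv2.INTER_CUBIC))"
```

```text
(no output)
```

View pics/top0b.png

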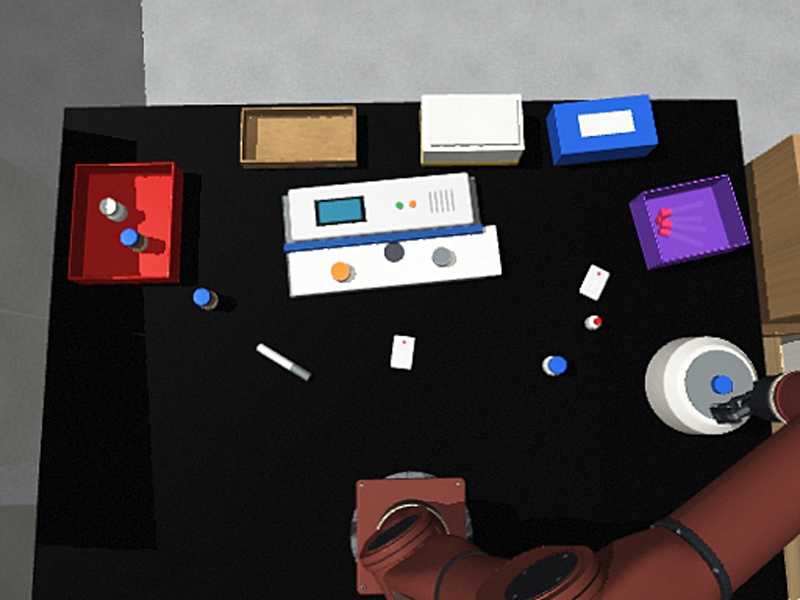

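The top view shows the orange disc at (340,271), the pocket at (394,252), the blank at (443,257), and the rail running from (285,245) to (483,229), all in the 800x600 enlargement. Next I'll convert these to positions and get a close wrist view.

```bash
cat > h.py <<'E'
from bench import env
import cv2,numpy as np
from scipy.spatial.transform import Rotation as R
def px2w(name,pts,z,obs=None):
    p=env.camera_params(name)
    if name=="wrist":
        T=np.eye(4);T[:3,:3]=R.from_rotvec(obs['eef_rot']).as_matrix();T[:3,3]=obs['eef_pos'];W=T@p['hand_eye']
    else: W=p['world_from_camera']
    u=cv2.undistortPoints(np.array(pts,float).reshape(-1,1,2),p['camera_matrix'],p['D']).reshape(-1,2)
    d=np.c_[u[:,0],-u[:,1],-np.ones(len(u))]@W[:3,:3].T
    return W[:3,3]+d*((z-W[2,3])/d[:,2])[:,None]
def down(yaw): # tool x axis at world angle yaw, z down
    return (R.from_euler('z',yaw)*R.from_euler('x',np.pi)).as_rotvec()
E
python3 - <<'E'
from h import *
s=.64
f=lambda *p:np.array(p)*s
print('disc',px2w('top',f((340,271)),.05));print('pocket',px2w('top',f((394,252)),.03));print('blank',px2w('top',f((443,257)),.05))
r=px2w('top',f((287,251),(483,234)),.043);print('rail face top',r,r.mean(0),np.degrees(np.arctan2(*(r[1]-r[0])[[1,0]])))
d=px2w('top',f((290,296),(500,273)),.03);print('deck front',d)
print('tool axes',R.from_rotvec(env.get_obs()['eef_rot']).as_matrix())
m=(px2w('top',f((394,252)),.03))[0]
for dz in(.2,.28):
  for yaw in (0,np.pi,-.1,3.0):
    print(dz,yaw,env.ik([m[0]-.06,m[1]+.02,dz],down(yaw)))
E
```

```text
disc [[0.55792011 0.1428658  0.05      ]]
pocket [[0.60253949 0.02541586 0.03      ]]
blank [[ 0.58516339 -0.08108459  0.05      ]]
rail face top [[ 0.60576528  0.25918974  0.043     ]
 [ 0.63699129 -0.17131641  0.043     ]] [0.62137828 0.04393666 0.043     ] -85.85141632895214
deck front [[ 0.50813489  0.25395958  0.03      ]
 [ 0.55142934 -0.20737277  0.03      ]]
tool axes [[ 9.05297931e-01  4.24776645e-01 -6.76202014e-04]
 [ 4.24777173e-01 -9.05297108e-01  1.22413623e-03]
 [-9.21792464e-05 -1.39544318e-03 -9.99999022e-01]]
0.2 0 [ 0.36852363  0.18788279 -0.59617336  1.74080333  0.11086301  1.24660561
 -1.82566925]
0.2 3.141592653589793 [ 0.47621489  0.2074147  -0.7219617   1.73611796  0.1438104   1.2519321
  1.29041502]
0.2 -0.1 [ 0.3653423   0.18738275 -0.5925064   1.74094598  0.10997446  1.24647213
 -1.92497977]
0.2 3.0 [ 0.46011598  0.20413725 -0.70292537  1.73679963  0.13849085  1.25102172
  1.15293709]
0.28 0 [ 0.38762539  0.14197584 -0.6093762   1.62327501  0.0822455   1.40220147
 -1.80164016]
0.28 3.141592653589793 [ 0.47897598  0.15567935 -0.71468005  1.61937038  0.10321111  1.40509884
  1.32402713]
0.28 -0.1 [ 0.3857628   0.14172616 -0.60725241  1.62335672  0.08185167  1.40214982
 -1.9013408 ]
0.28 3.0 [ 0.464233    0.15325639 -0.69751779  1.61998631  0.09958919  1.40457728
  1.18518628]
```

```bash
python3 - <<'E'
from h import *
import json
env.command_gripper(0.0)
env.move_ptp([.615,.035,.25],down(np.radians(4.8)))
o=env.get_obs();im=env.grab_frame('wrist')
cv2.imwrite('pics/w1.png',cv2.resize(im[:,:,::-1],(800,600),interpolation=cv2.INTER_CUBIC));cv2.imwrite('pics/w1raw.png',im[:,:,::-1])
json.dump({k:list(map(float,o[k])) for k in('eef_pos','eef_rot')},open('w1.json','w'))
print(o['t'],o['eef_pos'],o['contact_force'],o['gripper_width'],o['joint_pos'])
E
```

```text
3.3833 [0.61510226 0.03377474 0.24986162] [-0.17351778  0.12711315  0.41197929] -0.00076170471108633 [ 0.29712215  0.3025246  -0.53045821  1.50194485  0.15452414  1.37919996
 -1.73150803]
```

View pics/w1.png

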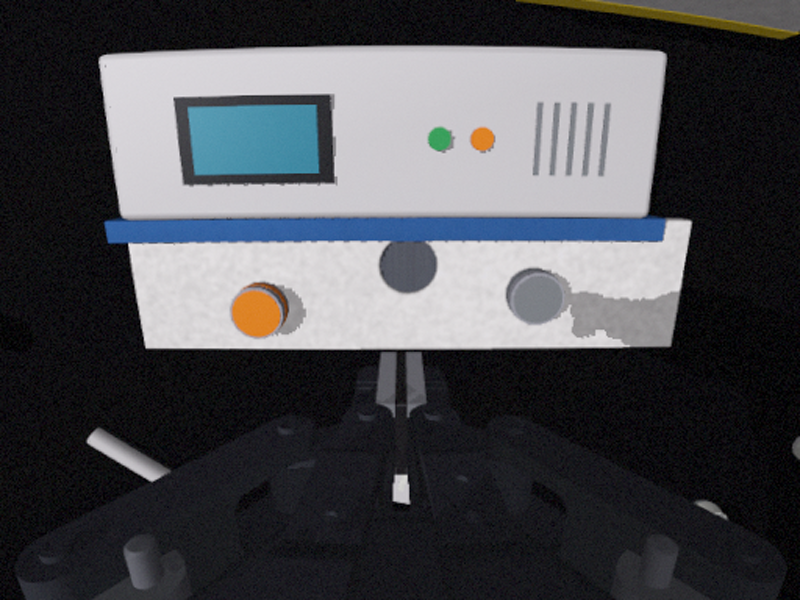

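The wrist view shows the orange top at (259,310), the pocket at (408,265) and about 58 px wide, the blank at (536,299), and the rail's front top edge at row 242 from x=107 to 664.

```bash
python3 - <<'E'
from h import *
import json
o=json.load(open('w1.json'))
im=cv2.imread('pics/w1raw.png');b,g,r=[im[:,:,i].astype(int) for i in range(3)]
def fit(m,x0,x1,y0,y1):
    k=np.zeros(m.shape,np.uint8);k[y0:y1,x0:x1]=m[y0:y1,x0:x1]
    c=max(cv2.findContours(k,0,2)[0],key=cv2.contourArea);e=cv2.fitEllipse(cv2.convexHull(c));return e
dark=(r<90)&(abs(r-b)<30)
org=(r>190)&(g>90)&(b<90)
e1=fit(org,135,195,170,225);e2=fit(dark,235,290,154,195)
e3=fit((r>100)&(r<150)&(abs(r-b)<25),320,366,168,210)
print(e1,e2,e3)
s=.64
w=lambda p,z:px2w('wrist',p,z,o)
blue=(b>110)&(r<70)
rows=[];cols=np.arange(80,420,10)
for c in cols: rows.append(np.where(blue[130:165,c])[0].max()+130.5)
P=w(np.c_[cols,rows],.043);vx,vy,x0,y0=cv2.fitLine(P[:,:2].astype(np.float32),2,0,.01,.01).ravel()
if vy<0:vx,vy=-vx,-vy
ends=w([(107*s,242*s),(664*s,242*s)],.043);print('rail ends',ends,'theta',np.degrees(np.arctan2(-vx,vy)))
n=np.array([vy,-vx]);y=np.array([vx,vy]);mid=ends[:,:2].mean(0);mid+=n*((np.array([x0,y0])-mid)@n);print('mid',mid,n)
for nm,e,z in(('disc',e1,.05),('pocket',e2,.03),('blank',e3,.05)):
    q=w([e[0]],z)[0,:2];d=q-mid;print(nm,q,'rail',d@n,d@y)
    p2=w([(e[0][0]-e[1][0]/2,e[0][1]),(e[0][0]+e[1][0]/2,e[0][1])],z);print('  width',np.linalg.norm(p2[0]-p2[1]))
E
```

```text
((163.5515594482422, 200.33560180664062), (27.793386459350586, 30.82752227783203), 119.66548919677734) ((260.6942138671875, 169.00286865234375), (33.807926177978516, 35.48147201538086), 84.73141479492188) ((342.2487487792969, 188.7315673828125), (35.328670501708984, 37.36697006225586), 112.19245147705078)
rail ends [[ 0.60874763  0.26648697  0.043     ]
 [ 0.64433913 -0.17278638  0.043     ]] theta 4.8133335
mid [0.62744961 0.0469266 ] [0.9964734  0.08390975]
disc [0.56176145 0.1448721 ] rail -0.05723792061925903 0.10311195404433422
  width 0.0350401354976689
pocket [0.60672106 0.02716135] rail -0.02231394199056544 -0.017956218295036876
  width 0.04289134132183196
blank [ 0.59472927 -0.07415529] rail -0.04276489568856255 -0.11790932659439776
  width 0.04389408367629317
```

```bash
cat >> h.py <<'E'
th=np.radians(4.81);mid=np.array([.62745,.04693]);n=np.array([np.cos(th),np.sin(th)]);yy=np.array([-np.sin(th),np.cos(th)])
ORI=down(th)
def P(x,y,z): return [*(mid+n*x+yy*y),z]
def rel(p): d=np.array(p[:2])-mid; return d@n,d@yy
def F(k=4):
    a=[]
    for _ in range(k): a.append(env.get_obs()['contact_force']);env.wait(.01)
    f=np.mean(a,0);return np.array([f[:2]@n,f[:2]@yy,f[2]])
def show(f0):
    o=env.get_obs();print(round(o['t'],2),np.round(rel(o['eef_pos']),4),round(o['eef_pos'][2],4),np.round(F()-f0,2))
def snap(name,cam='wrist'):
    o=env.get_obs();im=env.grab_frame(cam)[:,:,::-1];cv2.imwrite(f'pics/{name}raw.png',im)
    cv2.imwrite(f'pics/{name}.png',cv2.resize(im,(800,600),interpolation=cv2.INTER_CUBIC));return o
E
python3 - <<'E'
from h import *
yd=.1003
env.move_ptp(P(-.105,yd,.12),ORI)
env.movel(P(-.105,yd,.038),ORI,feed=.08)
env.wait(.3);f0=F(10);print(f0);show(f0)
for x in np.r_[-.095:-.0645:.005]:
    env.movel(P(x,yd,.037),feed=.04)
    f=F()-f0;
    if np.hypot(*f[:2])>2.5: print('stop');break
show(f0)
o=snap('w2');np.save('o2.npy',np.r_[o['eef_pos'],o['eef_rot']])
E
```

```text
[0.21177803 0.06019555 0.22282162]
5.79 [-0.1049  0.1003] 0.0382 [-0.38  0.15  0.15]
8.11 [-0.0648  0.1003] 0.037 [-0.24 -0.14 -0.22]
```

View pics/w2.png

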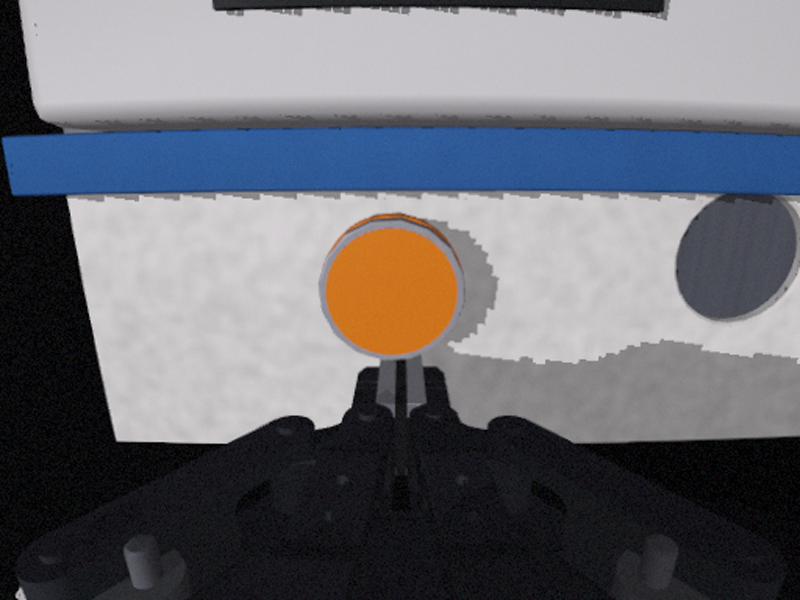

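The close view shows the disc top, rim included, centred at (392,289) and 144 px wide, touching the fingers at about (400,358). The rail's top edge is at row 194 and the pocket is at (739,258).

```bash
python3 - <<'E'
from h import *
v=np.load('o2.npy');o=dict(eef_pos=v[:3],eef_rot=v[3:]);s=.64
w=lambda p,z:px2w('wrist',np.array(p)*s,z,o)
for nm,p,z in(('disc',(392,289),.05),('L',(320,289),.05),('R',(464,289),.05),('near',(392,359),.05),('pocket',(738,258),.03),('rail',(392,193),.043),('railR',(700,193),.043),('railL',(30,194),.043)):
    print(nm,np.round(rel(w([p],z)[0]),4))
E
```

```text
disc [-0.0293  0.1025]
L [-0.0292  0.1238]
R [-0.0293  0.0813]
near [-0.0517  0.1027]
pocket [-0.0238 -0.0167]
rail [-0.002   0.1025]
railR [-0.0012  0.0097]
railL [-0.0008  0.2137]
```

```bash
python3 - <<'E'
from h import *
yd=.1025
env.wait(.1);f0=F(10)
x=-.0648
env.movel(P(-.0610,.1003,.037),feed=.03);show(f0);x=-.061
while x<-.0545:
    x+=.0005; env.movel(P(x,.1003,.037),feed=.03)
    f=F(6)-f0
    if abs(f[0])>1.3: print('contact');break
show(f0)
env.movel(P(x-.002,.1003,.037),feed=.05)
env.movel(P(x-.025,.1003,.037),feed=.1);show(f0)
o=snap('w3');np.save('o3.npy',np.r_[o['eef_pos'],o['eef_rot']])
E
```

```text
8.66 [-0.0608  0.1003] 0.037 [-0.31 -0.24  0.15]
contact
11.69 [-0.0566  0.1003] 0.0368 [-5.17 -0.5   1.5 ]
12.36 [-0.0806  0.1001] 0.0373 [-0.03  0.2   0.1 ]
```

View pics/w3.png

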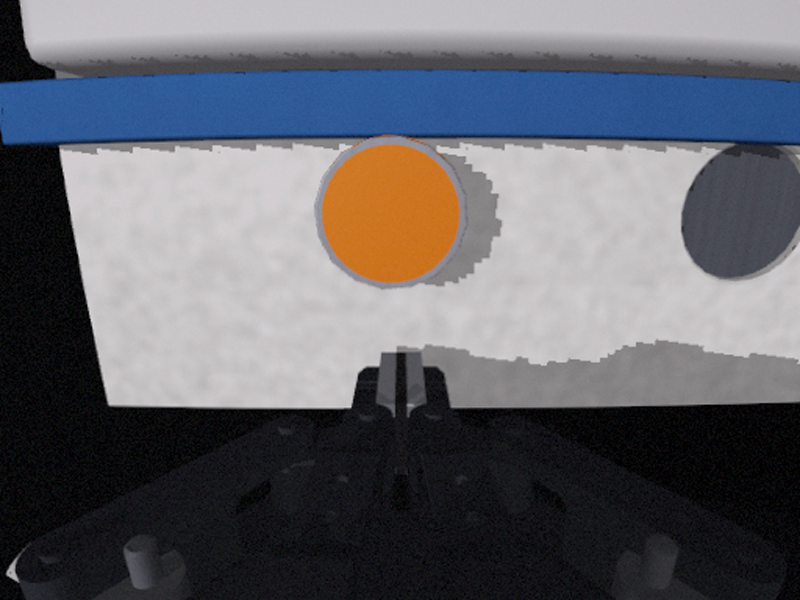

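The disc is now against the rail: its top is centred at (390,212), with the fingers backed off to row 352 and the pocket at about (742,212). Next I'll push it along the rail.

```bash
python3 - <<'E'
from h import *
O=down(th+.07)
env.movel(P(-.0816,.1003,.085),feed=.15)
env.movel(P(-.024,.150,.085),O,feed=.15)
env.movel(P(-.024,.150,.037),O,feed=.1)
env.wait(.2);f0=F(10);show(f0)
for y in np.r_[.135:.0239:-.01]:
    env.movel(P(-.024,y,.037),feed=.05)
    f=F(2)-f0
    if np.hypot(*f[:2])>3: print('stop',y,f);break
show(f0)
o=snap('w4');np.save('o4.npy',np.r_[o['eef_pos'],o['eef_rot']])
E
```

```text
14.48 [-0.0237  0.1501] 0.0376 [0.07 0.12 0.17]
19.02 [-0.024   0.0245] 0.037 [ 0.03  0.51 -0.01]
```

View pics/w4.png

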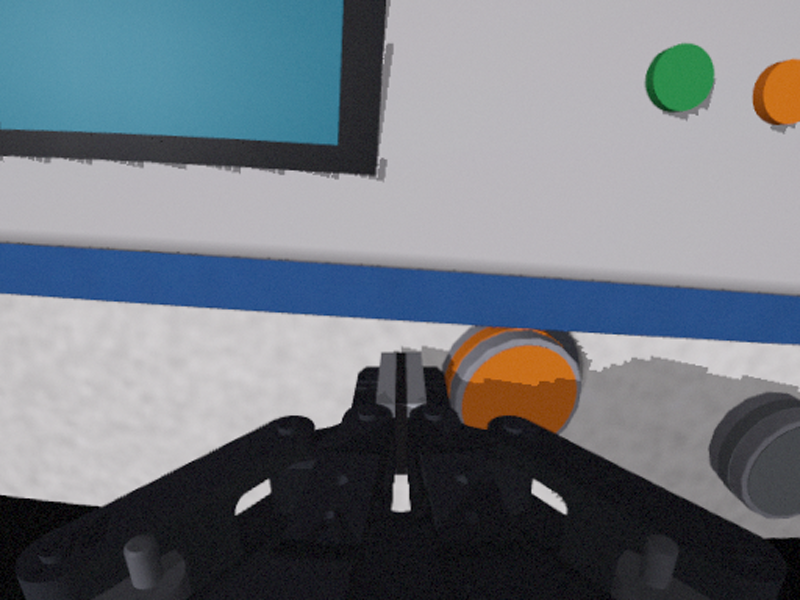

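The disc is riding along the rail, its top at about (514,390), just to the right of the fingers. Part of the pocket's dark edge shows at (575,345).

```bash
python3 - <<'E'
from h import *
v=np.load('o4.npy');o=dict(eef_pos=v[:3],eef_rot=v[3:]);s=.64
w=lambda p,z:px2w('wrist',np.array(p)*s,z,o)
for nm,p,z in(('discR',(581,385),.05),('discL',(446,385),.05),('disctop',(512,341),.05),('blankc',(785,455),.05),('rail',(500,325),.043),('pocketedgeR',(585,350),.03)):
    print(nm,np.round(rel(w([p],z)[0]),4))
v=np.load('o3.npy');o=dict(eef_pos=v[:3],eef_rot=v[3:])
for nm,p,z in(('disc3',(390,212),.05),('pocketL',(683,215),.03),('pockbot',(735,280),.03),('rail',(400,136),.043)):
    print(nm,np.round(rel(w([p],z)[0]),4))
E
```

```text
discR [-0.0161 -0.0325]
discL [-0.0187  0.0105]
disctop [-0.0025 -0.0083]
blankc [-0.0396 -0.1125]
rail [-0.0001 -0.0057]
pocketedgeR [-0.0121 -0.0409]
disc3 [-0.0223  0.1027]
pocketL [-0.0248  0.0054]
pockbot [-0.0472 -0.0178]
rail [-0.0014  0.0999]
```

```bash
python3 - <<'E'
from h import *
env.wait(.1);f0=F(10);y=.0240
while y>.0135:
    y-=.0004; env.movel(P(-.024,y,.037),feed=.02)
    f=F(4)-f0
    if np.hypot(*f[:2])>1.2: print('contact',y,f);break
show(f0)
env.movel(P(-.024,y+.002,.037),feed=.05)
env.movel(P(-.024,y+.02,.037),feed=.1);env.movel(P(-.024,y+.02,.10),feed=.15)
env.movel(P(-.04,y-.015,.17),ORI,feed=.2);env.wait(.1)
o=snap('w5');np.save('o5.npy',np.r_[o['eef_pos'],o['eef_rot']]);print(o['t'])
E
```

```text
contact 0.013599999999999984 [-0.34007798  1.6756778  -0.24238212]
26.65 [-0.024   0.0139] 0.037 [ 0.1   1.37 -0.07]
28.4833
```

View pics/w5.png

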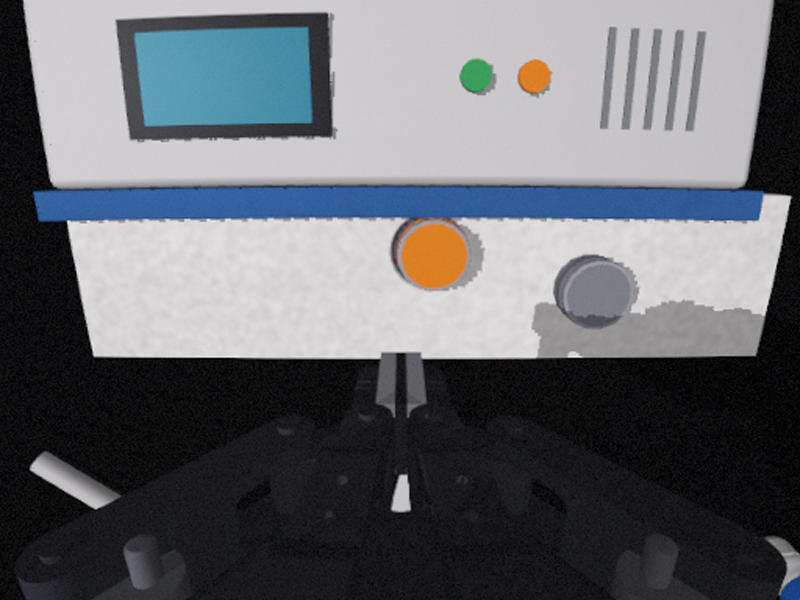

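```bash
python3 - <<'E'
from h import *
v=np.load('o5.npy');o=dict(eef_pos=v[:3],eef_rot=v[3:]);s=.64
w=lambda p,z:px2w('wrist',np.array(p)*s,z,o)
for nm,p,z in(('disc',(434,255),.046),('disc',(434,255),.05),('blank',(597,292),.05),('rail',(434,218),.043)):
    print(nm,np.round(rel(w([p],z)[0]),4))
a=cv2.imread('pics/w5raw.png')[120:215,235:415]
b=cv2.imread('pics/w1raw.png')[160:225,130:190]
cv2.imwrite('pics/c5.png',cv2.resize(a,None,fx=4,fy=4,interpolation=cv2.INTER_CUBIC))
E
```

```text
disc [-0.0226 -0.0208]
disc [-0.0218 -0.0205]
blank [-0.0441 -0.1192]
rail [-0.0012 -0.0205]
```

View pics/c5.png

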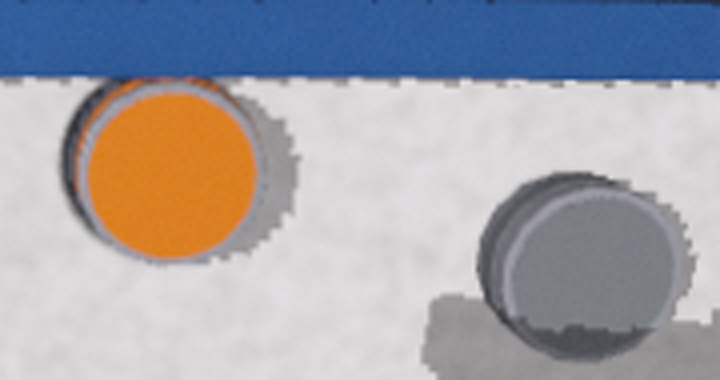

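The crop shows the disc seated lower, with a dark crescent of pocket at its left rim and its far side against the pocket wall. Its shadow is also shorter than the blank's. Contact height on pressing will confirm that it dropped.

```bash
python3 - <<'E'
from h import *
x,y=-.0228,-.0205
env.movel(P(x,y,.08),ORI,feed=.15);env.movel(P(x,y,.052),feed=.06)
env.wait(.3);f0=F(12);show(f0)
z=.052;zc=None
while z>.038:
    z-=.0004; env.movel(P(x,y,z),feed=.02);f=F(4)-f0
    ez=env.get_obs()['eef_pos'][2]
    if zc is None and f[2]>1: zc=ez;print('touch',ez,f)
    if zc and ((z<.0432 and f[2]>6.3) or f[2]>8): break
print('pressed',z,f);show(f0)
env.wait(.9);show(f0)
for zz in np.r_[z:.049:.001]: env.movel(P(x,y,zz),feed=.02)
show(f0)
env.movel(P(x,y,.10),feed=.1)
env.movel(P(-.06,y-.01,.15),feed=.2);env.wait(.2)
o=snap('w6');print(o['t'])
a=cv2.imread('pics/w6raw.png');cv2.imwrite('pics/c6.png',cv2.resize(a[100:240,190:450],None,fx=3,fy=3,interpolation=cv2.INTER_CUBIC))
E
```

```text
30.32 [-0.0227 -0.0205] 0.0522 [-0.36 -0.68 -0.31]
touch 0.045659633203637445 [-0.72922436  0.60535866  1.53882864]
pressed 0.042400000000000056 [-0.56928987  0.25178287  6.60560998]
37.16 [-0.0227 -0.0205] 0.0427 [-0.87  0.61  6.66]
38.09 [-0.0227 -0.0205] 0.0427 [-0.81  0.44  6.67]
39.88 [-0.0227 -0.0205] 0.0485 [ 0.44  0.28 -0.12]
41.2417
```

View pics/c6.png

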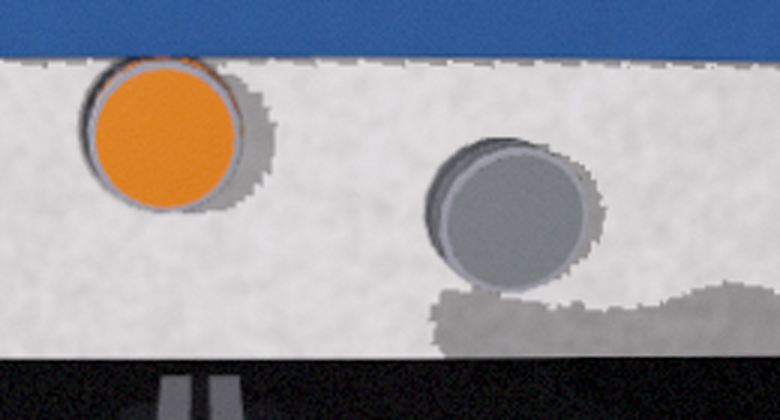

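The crop shows the orange disc level in the pocket at (166,137), with the same thin dark crescent at its left. The blank at (513,217) hasn't moved and the fingers are clear.

```bash
python3 -c "
from bench import env
env.wait(.3);env.hand_in();print(env.get_obs()['t'])"
```

```text
the job is handed in; nothing more can be done
the job is handed in; nothing more can be done
```

The check disc is in the pocket and has been pressed and released, and the job is handed in. The last clock reading was 41.2 s of the 64 s allowed, and `hand_in()` gives no verdict.

- **Nudging:** With the fingers shut, I pushed the disc to the rail, where the force peaked at about 5 N. I then slid it along the rail until the pocket's far wall stopped it at about 1.7 N.
- **Drop:** My first touch on its top was at z = 45.7 mm, against 46 mm expected for a dropped disc and 50 mm for one still on the deck.
- **Pressing:** I pressed down to z = 42.7 mm, which is about 3.3 mm of seat travel against the 2.5 mm needed. I held it at about 6.6 N for more than 0.9 s, then eased off slowly.
- **Final check:** In the last picture the disc looks level in the pocket, the blank disc looks unmoved and the fingers are clear. I did not measure the other objects again at the end, but the arm never worked near them.

No check failed. Two position readings differed slightly: the pocket's centre came out at y = -17 to -18 mm, and the seated disc at about -21 mm. That fits the disc resting against the far wall of the pocket, within the accuracy of the calibration.

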